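Point out the solvent, the beaker and the timer for a rinse

ROBOT

A 6-joint arm with a two-finger parallel gripper is mounted at the origin on a cart in front of the work surface, level with it; the furniture and walls round the work are solid. World frame = base frame: x ahead of the robot, y to its left, z up, the work surface at z = 0. Lengths are in m, angles in degrees, forces in N, time in s.
With the tool pointing down it reaches from about 0.375 to 0.825 m from the base axis. Payload 5.5 kg.
Tool frame: the origin (TCP) lies midway between the tips of the shut fingers; the grasp point (between the pads) lies 19 mm behind it; z points along the fingers, y is the direction in which the jaws open and shut (so a half turn about z gives the same grasp; the last joint's range is limited). The gripper opens to 85 mm and grips with 20 to 120 N. Pads are 22 mm wide; open, the fingers measure 114 mm over their backs; the gripper's body (76 mm by 85 mm) begins 54 mm behind the grasp point. The pads swing forward as they close: fully open they stand 13 mm farther back than shut.
Start: joints at [-74.083, 17.962, -2.699, 69.339, 0, 90], TCP at [0.165, -0.577, 0.231] pointing down, gripper open.
Joint ranges: [-152.73, 152.73], [-39.44, 99.34], [-58.76, 71.6], [-118.89, 123.64], [-81.53, 83.1], [-180, 180]. Speed limits (degrees/s): [136.94, 136.94, 172.46, 180, 180, 180].

INTERFACE

Orientations are given as a 3x3 rotation matrix whose columns are the frame's x, y, z axes.
In Python, from station import manip, viewer gives the robot as it stands. The module is installed in compiled form; this text tells all that it offers.
- The arm moves only by the tool apply_moves, never from a script. Its argument "increments" is a list of rows, each a list of 3 entries, a list of its own where there are three numbers: the opening, from 0 (shut) to 1 (fully open), then the shift along the tool's x, y, z in mm, then the turn about the tool's z in rad. In form: [[grip, [dx, dy, dz], yaw], ...]. A call has 1 to 20 rows; each row shifts and turns the pose as measured when the row begins, along the tool's axes as they then stand; what a row does not reach is not made up. A row lasts 1/12 s, in which the tool goes at most 41.7 mm and 7.16 degrees, less where a joint would pass 70% of its speed; a pose out of reach is approached as far as the arm can. A call is refused whole if a number of a shift passes 41.7 or a number of a turn 0.125, either way. A call with a gripper value outside its range is refused whole. The fingers move at their own pace and stop on an object; "grip_force" is the grip in N (left out, the last holds). Time passes only in rows, so rows that do not move let the fingers close. It gives the time, the measured TCP pose, the force and the opening at its end, in the units of the state.
- manip.state(): the state, without advancing time (a new reading comes with each control period).
- viewer.capture(name): name is "side" or "top"; returns (picture, depth): 400x640x3 uint8, red, green, blue; 400x640 float32, m along the optical axis (not along the pixel's ray), 0 where there is no reading.
- viewer.get_calibration(name): a dict with "camera_matrix" (3x3 intrinsics, pixels), "distortion" ([k1, k2, p1, p2, k3] as OpenCV has them; the pictures are not rectified), "view" (4x4, takes a point from world to camera coordinates). Camera axes: x right, y down, z forward; pixel columns grow to the right and rows downward; lengths in m; the calibration is good to about 2 mm. A picture is of the moment at which its call begins. get_calibration takes no time and is no camera call.
- manip.sign_off(): hands the job in, once; it reports no verdict.
The state is a dict: "time": time; "qpos": joint angles; "joint_velocities": joint speeds; "joint_torque": joint torques, N m; "ee_pos": TCP position; "ee_rot": TCP orientation; "ft_force": force on the tool from outside, world axes, zero at the start; "ft_torque": the same for the moment, N m; "opening": opening from 0.0 (shut) to 1.0 (fully open).
Only numpy, scipy, OpenCV 4.12 (cv2) and the standard library are available. Lean on these libraries where they do the work, as an engineer would, in place of code of your own. Each camera call takes 0.05 s, during which the arm holds its last target.

TASK

Show the trainee what the next syringe rinse needs by pointing, in this order, at the shorter of the two clear reagent bottles, the smaller of the two glass beakers, and the timer: each time bring the fingertips two or three centimetres above the middle of its top and stay there, still, for two seconds. Touch and move nothing (the hand must also keep clear of the tall white chromatograph at the left), and do not point at the taller clear bottle or the larger beaker, nor pass low over them. When the timer has been shown, raise the hand at least 15 cm above it and finish there, clear of everything.

Things in the scene. Friction and masses are not known exactly. Their poses are not given: they have to be found in the camera images.
- bottle_short_top (a point): The shorter of the two clear glass reagent bottles with ribbed screw caps: 54 mm across, 108 mm high. Loose, must stay where it stands. The point is the middle of its top, on its upright axis; z is up. Starts at any of four places shared with the other bottle and the beakers.
- beaker_small_top (a point): The smaller of the two open glass beakers: about 48 mm across the rim, 58 mm high, empty. Loose, must stay where it stands. The point is the middle of its top, on its upright axis; z is up. It lies in the open mouth, level with the rim. Starts at any of four places shared with the other bottle and the beakers.
- lab_timer_top (a point): White laboratory timer with a display and three buttons, lying on its back, right of the vessels: 62 x 70 mm, 19 mm high. Loose, must stay where it stands. The point is the middle of its top, on its upright axis; z is up.
- bottle_tall_top (a point): The taller clear reagent bottle, not to be pointed at: 68 mm across, 146 mm high. Loose, must stay where it stands. The point is the middle of its top, on its upright axis; z is up. Starts at any of four places shared with the other bottle and the beakers.
- beaker_large_top (a point): The larger beaker, not to be pointed at: about 57 mm across the rim, 72 mm high, part full. Loose, must stay where it stands. The point is the middle of its top, on its upright axis; z is up. Starts at any of four places shared with the other bottle and the beakers.
- gc_corner (a point): Foot of the front right corner of the white gas chromatograph at the left, a fixed obstacle to arm and hand: from this upright edge it reaches 0.64 m away from the robot (+x), 0.54 m to the left (+y) and 0.61 m up.

How it is judged (in metres and radians):
On the way, in this order (a step that is already met when the one before it is completed fails the run):
1. point from just above at the shorter clear bottle, without contact, and dwell there (horizontal distance between the grasp point and bottle_short_top below 0.025 m and z of the grasp point in the frame of bottle_short_top between 0.015 and 0.08 m), for 1.5 s.
2. point from just above at the smaller beaker, without contact, and dwell there (horizontal distance between the grasp point and beaker_small_top below 0.025 m and z of the grasp point in the frame of beaker_small_top between 0.015 and 0.08 m), for 1.5 s.
3. point from just above at the timer, without contact, and dwell there (horizontal distance between the grasp point and lab_timer_top below 0.025 m and z of the grasp point in the frame of lab_timer_top between 0.015 and 0.08 m), for 1.5 s.
At the end, for the whole second after the job is handed in: Short bottle, small beaker, timer shown in order: grasp point within 25 mm sideways of the top's middle and 15 to 80 mm above it for 1.5 s each. Bottles, beakers and timer at rest within 5 mm of their starts; grasp point over 130 mm above the timer (distance of each of bottle_short_top, beaker_small_top, lab_timer_top, bottle_tall_top, beaker_large_top from where it was at the start of the episode below 0.005 m and linear speed of each of bottle_short, beaker_small, lab_timer, bottle_tall, beaker_large below 0.02 m/s and z of the grasp point in the frame of lab_timer_top above 0.13 m); the robot touches nothing.
It fails at once if the robot touches something (contact force between any of the fingers, the arm and anything else above 0.5 N).
It fails at once if a bottle, a beaker or the timer is moved or lifted (over 5 mm) (distance of any of bottle_short_top, beaker_small_top, lab_timer_top, bottle_tall_top, beaker_large_top from where it was at the start of the episode above 0.005 m).
It fails at once if the robot points at, or passes low over (grasp point less than 60 mm above the top), the taller bottle (horizontal distance between the grasp point and bottle_tall_top below 0.025 m and z of the grasp point in the frame of bottle_tall_top below 0.06 m).
It fails at once if the robot points at, or passes low over (grasp point less than 60 mm above the top), the larger beaker (horizontal distance between the grasp point and beaker_large_top below 0.025 m and z of the grasp point in the frame of beaker_large_top below 0.06 m).
It also fails if it takes over 64 s, if anything falls off the work surface, if the arm or the gripper's body presses on something with over 40 N, if the wrist force passes 120 N, or if a joint passes its speed limit or range.

## Working session

There is one attempt and no reset: what is moved stays moved. The work goes in short steps, Python scripts to look and compute and a tool call to move; the robot and the scene stay as the last step left them, time stands still between calls to the robot, and variables do not carry over. Pictures are saved under pics/ and viewed, and the job is handed in when it is done.

Besides the shell and the picture viewer there is one more tool, called after ">>>" as name([rows], argument=value, ...), one row to a line, values as JSON. apply_moves: Moves the arm, as the interface text tells. Its arguments: {"type":"object","properties":{"increments":{"type":"array"},"grip_force":{"type":"number"}},"required":["increments"]}

```bash
mkdir -p pics
python3 - <<'E'
from station import manip, viewer
import cv2,numpy as np
np.set_printoptions(precision=4,suppress=True)
s=manip.state();print(s['time'],s['ee_pos'],s['ee_rot'],s['opening'])
for n in('side','top'):
    p,d=viewer.capture(n);cv2.imwrite(f'pics/{n}0.png',p[:,:,::-1]);np.savez(f'{n}0.npz',p=p,d=d)
    c=viewer.get_calibration(n);print(n,c)
E
```

```text
0.0 [ 0.1644 -0.5764  0.2304] [[ 0.9617  0.2742 -0.0005]
 [ 0.2742 -0.9617  0.0016]
 [-0.     -0.0017 -1.    ]] 0.9985013256766276
side {'camera_matrix': array([[477.1678,   0.    , 328.2652],
       [  0.    , 477.1678, 200.4525],
       [  0.    ,   0.    ,   1.    ]]), 'distortion': array([-0.1108,  0.    ,  0.    ,  0.    ,  0.    ]), 'view': array([[ 0.9048, -0.4258, -0.0023, -0.5259],
       [-0.3502, -0.7413, -0.5726,  0.1973],
       [ 0.2421,  0.5189, -0.8198,  1.0399],
       [ 0.    ,  0.    ,  0.    ,  1.    ]])}
top {'camera_matrix': array([[395.6357,   0.    , 316.71  ],
       [  0.    , 395.6357, 206.5835],
       [  0.    ,   0.    ,   1.    ]]), 'distortion': array([-0.0903,  0.    ,  0.    ,  0.    ,  0.    ]), 'view': array([[ 0.0167, -0.9996, -0.0217, -0.0807],
       [-0.983 , -0.0124, -0.1833,  0.5381],
       [ 0.183 ,  0.0244, -0.9828,  0.992 ],
       [ 0.    ,  0.    ,  0.    ,  1.    ]])}
```

View pics/side0.png

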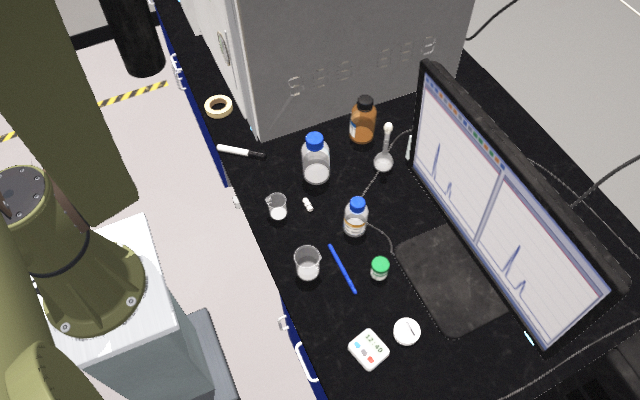

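View pics/top0.png

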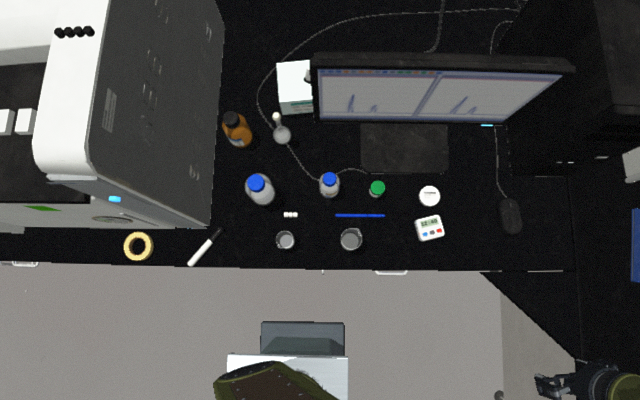

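Side view: tall bottle's cap is at about (314,140), short bottle's cap at (357,204), small beaker at (277,205), large beaker at (307,262) and timer at (369,349). In the top view they are at (257,182), (330,179), (285,240), (351,239) and (429,228). Next I'll enlarge these to measure the rims.

```bash
cat > h.py <<'E'
from station import manip, viewer
import cv2,numpy as np
np.set_printoptions(precision=4,suppress=True)
C={n:viewer.get_calibration(n) for n in('side','top')}
def ray(n,u,v):
    c=C[n];x=cv2.undistortPoints(np.array([[[u,v]]],float),c['camera_matrix'],c['distortion'])[0,0]
    R=c['view'][:3,:3];t=c['view'][:3,3];return -R.T@t,R.T@np.array([x[0],x[1],1])
def plane(n,u,v,z):
    o,d=ray(n,u,v);return o+d*(z-o[2])/d[2]
def proj(n,P):
    c=C[n];r=cv2.Rodrigues(c['view'][:3,:3])[0]
    return cv2.projectPoints(np.array(P,float).reshape(-1,1,3),r,c['view'][:3,3],c['camera_matrix'],c['distortion'])[0][:,0]
def tri(a,b):
    (o1,d1),(o2,d2)=ray('side',*a),ray('top',*b)
    s=np.linalg.lstsq(np.c_[d1,-d2],o2-o1,rcond=None)[0]
    p,q=o1+s[0]*d1,o2+s[1]*d2;return (p+q)/2,np.linalg.norm(p-q)
E
python3 - <<'E'
from h import *
I={n:np.load(f'{n}0.npz')['p'] for n in C}
for n,p in I.items():
    hsv=cv2.cvtColor(p,cv2.COLOR_RGB2HSV)
    m=cv2.inRange(hsv,(105,120,80),(125,255,255))
    k,l,st,ce=cv2.connectedComponentsWithStats(m)
    for i in range(1,k):
        if st[i,4]>60: print(n,'blue',st[i],ce[i])
    m=cv2.inRange(hsv,(0,0,150),(180,60,255))
    k,l,st,ce=cv2.connectedComponentsWithStats(m)
    for i in range(1,k):
        if 250<st[i,4]<3000: print(n,'white',st[i],ce[i])
t=[]
for n,(x,y) in [('side',(277,205)),('side',(307,262)),('side',(357,210)),('top',(285,240)),('top',(351,239)),('top',(330,182))]:
    t.append(cv2.resize(I[n][y-25:y+25,x-25:x+25,::-1],(260,260),interpolation=cv2.INTER_CUBIC))
cv2.imwrite('pics/z.png',np.vstack([np.hstack(t[:3]),np.hstack(t[3:])]))
E
```

```text
side blue [156   8  19  47 139] [166.0072  36.5971]
side blue [178  71  50 116 667] [203.3103 128.1604]
side blue [305 131  19  21 313] [314.1949 140.5847]
side blue [350 196  16  17 223] [357.1121 203.9193]
side blue [327 243  30  51 286] [341.8566 268.2902]
side blue [281 297  20  51 245] [290.702  326.8612]
side blue [299 344  18  34 190] [307.1842 361.6105]
side blue [309 381  19  19 188] [318.2766 390.7447]
side white [  55    0   52   36 1310] [80.5626 14.8214]
side white [466   0  47  38 739] [483.6576  12.9662]
side white [  0 137  43  34 870] [ 15.8644 154.1644]
side white [302 141  28  25 338] [316.4497 153.4112]
side white [374 152  18  19 266] [382.7707 161.8571]
side white [ 598  159   42   73 1568] [625.2659 191.5446]
side white [304 163  25  20 392] [316.1327 172.6224]
side white [345 203  23  22 273] [355.3077 215.619 ]
side white [294 253  28  28 361] [307.9584 269.1136]
side white [393 317  28  29 611] [406.3044 330.9165]
side white [ 348  328   42   43 1033] [368.4569 348.8364]
top blue [323 172  14  15 162] [329.1667 178.5123]
top blue [247 174  18  18 254] [255.5    182.5039]
top blue [631 208   9  74 508] [635.8661 245.2736]
top blue [335 213  50   4 152] [359.3026 214.9539]
top white [ 276   60   37   43 1290] [293.2535  80.9488]
top white [ 15 108  17  24 319] [ 22.906  119.7837]
top white [ 47 174  50   6 256] [ 69.8711 176.7734]
top white [419 186  21  20 332] [429.2651 195.5542]
top white [415 215  30  26 490] [429.1653 227.2429]
top white [ 226  354  123   46 2200] [304.8564 369.2236]
```

View pics/z.png

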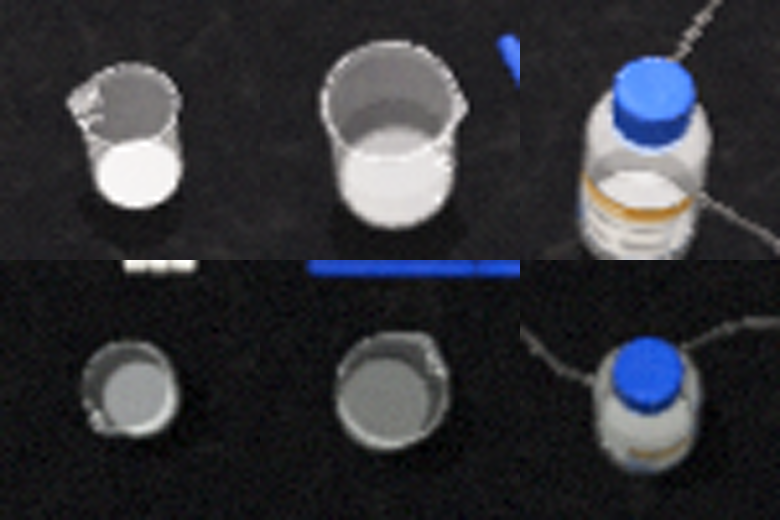

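The zoom (5.2×) shows side rim centres at (277.4,199.6) for the small beaker and (307.6,255.7) for the large one. The short bottle's cap top is at (357.8,202.3). In the top view these are at (285,240), (351,240) and (329.6,178.2). I'll triangulate them and check against the given heights.

Run:
```python
from h import *
D={n:np.load(f'{n}0.npz')['d'] for n in C}
for k,a,b,z in [('short',(357.8,202.3),(329.6,178.2),.108),('small',(277.4,199.6),(285,240),.058),('timer',(368.7,348.5),(429.3,227.6),.019),('tall',(314.5,138.5),(256.5,182),.146),('large',(307.6,255.7),(351,239.7),.072)]:
    print(k,*tri(a,b),'side',plane('side',*a,z),'top',plane('top',*b,z))
def w(n,a,b,z): return np.linalg.norm(plane(n,*a,z)-plane(n,*b,z))
print('widths',w('top',(276,240),(294.3,240),.058),w('top',(340.2,240),(361.3,240),.072))
# foot of GC side view (262,141)
print('gc',plane('side',262,141,0))
```

```text
short [ 0.6026 -0.1055  0.1051] 0.0013901325590004005 side [ 0.6023 -0.1072  0.108 ] top [ 0.6012 -0.1054  0.108 ]
small [0.4514 0.0064 0.0622] 0.005712909346957929 side [0.455  0.0091 0.058 ] top [0.449  0.0072 0.058 ]
timer [ 0.4933 -0.3783  0.0079] 0.001112948876787168 side [ 0.4915 -0.3812  0.019 ] top [ 0.4912 -0.3753  0.019 ]
tall [0.5801 0.0717 0.1462] 0.0004209198812277559 side [0.5804 0.0719 0.146 ] top [0.5799 0.0718 0.146 ]
large [ 0.4538 -0.162   0.0712] 0.005849766928543608 side [ 0.4566 -0.1627  0.072 ] top [ 0.4508 -0.1615  0.072 ]
widths 0.04726340945389432 0.0533720749181711
gc [0.4992 0.2479 0.    ]
```

Both views agree to within about 6 mm, and heights and widths match the given sizes. Next I rise, shut the fingers and go over the short bottle at a safe height.

>>> apply_moves([
  [0, [0, 0, -15], 0],
  [0, [0, 0, -15], 0],
  [0, [0, 0, -15], 0],
  [0, [0, 0, -15], 0],
  [0, [0, 0, -15], 0],
  [0, [0, 0, -15], 0],
  [0, [28, -17, 0], 0],
  [0, [28, -17, 0], 0],
  [0, [28, -17, 0], 0],
  [0, [28, -17, 0], 0],
  [0, [28, -17, 0], 0],
  [0, [28, -17, 0], 0],
  [0, [28, -17, 0], 0],
  [0, [28, -17, 0], 0],
  [0, [28, -17, 0], 0],
  [0, [28, -17, 0], 0],
])

```text
time: 1.43
ee_pos: [0.3903, -0.328, 0.3176]
ee_rot: [[0.965, 0.262, -0.007], [0.262, -0.965, 0.014], [-0.003, -0.016, -1.0]]
ft_force: [-0.1, 0.0, 0.2]
opening: -0.0
```

```bash
cat >> h.py <<'E'
T=dict(short=[.602,-.106,.108],small=[.452,.008,.058],timer=[.491,-.378,.019],tall=[.580,.072,.146],large=[.454,-.162,.072])
def st(k,z=None):
    s=manip.state();R=np.array(s['ee_rot']);p=np.array(s['ee_pos'])
    print(s['time'],p,'rot',R[:,0],R[:,2],'q',np.array(s['qpos']),'op',s['opening'],'F',np.array(s['ft_force']))
    g=np.array(T[k]);g[2]=z if z else g[2]+.025
    print(k,'tool delta mm',R.T@(g-p)*1000)
E
python3 - <<'E'
from h import *
st('short',.30)
print('monitor lower left corner',tri((415,165),(313,120)))
d=np.load('top0.npz')['d']
for u,v in [(313,58),(330,118),(440,122),(480,122)]:
    o,r=ray('top',u,v);print(u,v,o+r*d[v,u])
E
```

```text
1.4333 [ 0.3903 -0.328   0.3176] rot [ 0.9651  0.2619 -0.0032] [-0.0073  0.0144 -0.9999] q [-40.2778   7.7073  -4.4963  78.6492   0.361  124.5376] op -9.461488290768118e-05 F [-0.1006  0.022   0.1789]
short tool delta mm [ 262.4989 -158.5444   19.2311]
monitor lower left corner (array([ 0.7705, -0.0616,  0.0937]), np.float64(0.014415089051919369))
313 58 [ 0.7496 -0.0703  0.4148]
330 118 [ 0.7579 -0.1048  0.1192]
440 122 [ 0.7546 -0.39    0.1111]
480 122 [ 0.7541 -0.493   0.118 ]
```

>>> apply_moves([
  [0, [26, -16, 0], 0],
  [0, [26, -16, 0], 0],
  [0, [26, -16, 0], 0],
  [0, [26, -16, 0], 0],
  [0, [26, -16, 0], 0],
  [0, [26, -16, 0], 0],
  [0, [26, -16, 0], 0],
  [0, [26, -16, 0], 0],
  [0, [26, -16, 0], 0],
  [0, [0, 0, 0], 0],
  [0, [0, 0, 0], 0],
])

```text
time: 2.35
ee_pos: [0.5875, -0.109, 0.3138]
ee_rot: [[0.963, 0.27, -0.014], [0.27, -0.963, 0.018], [-0.009, -0.021, -1.0]]
ft_force: [0.7, -0.1, 0.1]
opening: -0.001
```

```bash
python3 -c "
from h import *
st('short')"
```

```text
2.35 [ 0.5875 -0.109   0.3138] rot [ 0.9628  0.2699 -0.0089] [-0.0143  0.0183 -0.9997] q [-10.9884  17.6855   7.5466  80.8657   0.8705 153.3492] op -0.0014578278146542313 F [ 0.7278 -0.0799  0.1428]
short tool delta mm [ 16.3628   4.9446 180.5946]
```

>>> apply_moves([
  [0, [8, 3, 0], 0],
  [0, [8, 2, 0], 0],
  [0, [0, 0, 0], 0],
  [0, [0, 0, 16], 0],
  [0, [0, 0, 16], 0],
  [0, [0, 0, 16], 0],
  [0, [0, 0, 16], 0],
  [0, [0, 0, 16], 0],
  [0, [0, 0, 16], 0],
  [0, [0, 0, 0], 0],
  [0, [0, 0, 0], 0],
])

```text
time: 3.27
ee_pos: [0.6019, -0.1177, 0.2151]
ee_rot: [[0.966, 0.257, -0.013], [0.257, -0.966, 0.016], [-0.009, -0.019, -1.0]]
ft_force: [-0.3, 0.1, 1.3]
opening: 0.002
```

```bash
python3 -c "
from h import *
st('short')
for n in C:
    p,d=viewer.capture(n);cv2.imwrite(f'pics/{n}1.png',p[:,:,::-1])
"
```

```text
3.2667 [ 0.6019 -0.1177  0.2151] rot [ 0.9663  0.2574 -0.0086] [-0.0132  0.0161 -0.9998] q [-11.4714  20.5736  -1.186   69.1648   0.754  153.6109] op 0.0015328009712641038 F [-0.3471  0.1096  1.2815]
short tool delta mm [ 3.8448 -9.7078 82.3091]
```

View pics/side1.png

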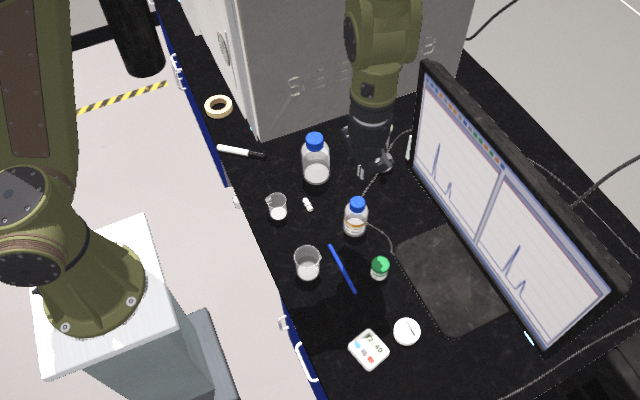

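View pics/top1.png

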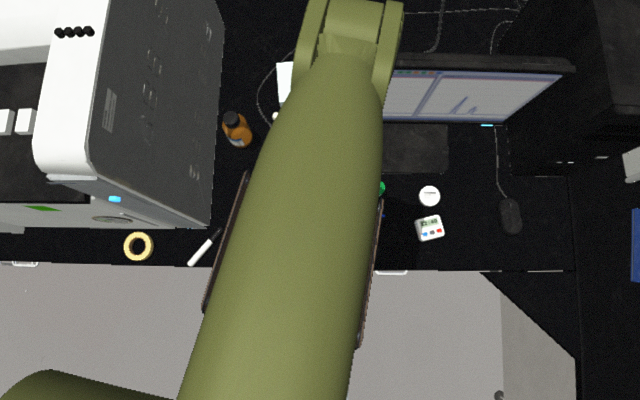

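Side view: the fingertips are at about (382,160), above the short bottle. I'll check the wrist's clearance to the monitor before going lower.

```bash
python3 -c "
from h import *
p,d=viewer.capture('top')
for v in (2,10,25,40):
  for u in (310,350,395):
    o,r=ray('top',u,v);print(u,v,o+r*d[v,u])
o,r=ray('top',355,60)
b=np.load('top0.npz')['d']
for v in (50,55,60,65):
  o,r=ray('top',330,v);print('mon',o+r*b[v,330])
p,d=viewer.capture('side')
print('side silhouettes')
for u,v in ((390,10),(410,20),(415,40),(385,90),(372,120)):
    o,r=ray('side',u,v);print(u,v,o+r*d[v,u])
"
```

```text
310 2 [ 0.623  -0.0793  0.7272]
350 2 [ 0.6281 -0.1201  0.7209]
395 2 [ 0.6301 -0.1666  0.7194]
310 10 [ 0.6115 -0.0796  0.7297]
350 10 [ 0.6156 -0.1198  0.7245]
395 10 [ 0.6149 -0.1649  0.7264]
310 25 [ 0.5917 -0.0802  0.7331]
350 25 [ 0.5989 -0.1197  0.7233]
395 25 [ 0.595  -0.1636  0.7298]
310 40 [ 0.5739 -0.0806  0.7347]
350 40 [ 0.577  -0.1192  0.7303]
395 40 [ 0.5772 -0.1627  0.7311]
mon [ 1.0319 -0.1037 -0.0028]
mon [ 0.7565 -0.1016  0.414 ]
mon [ 0.7423 -0.1017  0.4203]
mon [ 0.7324 -0.1018  0.4197]
side silhouettes
390 10 [ 0.596  -0.1582  0.612 ]
410 20 [ 0.6235 -0.1665  0.5946]
415 40 [ 0.6324 -0.1726  0.564 ]
385 90 [ 0.6029 -0.1581  0.4724]
372 120 [ 0.5885 -0.1527  0.4093]
```

>>> apply_moves([
  [0, [2, -5, 6], 0],
  [0, [2, -5, 12], 0],
  [0, [0, 0, 12], 0],
  [0, [0, 0, 12], 0],
  [0, [0, 0, 12], 0],
  [0, [0, 0, 0], 0],
  [0, [0, 0, 0], 0],
])

```text
time: 4.05
ee_pos: [0.6084, -0.1035, 0.1656]
ee_rot: [[0.966, 0.259, 0.0], [0.259, -0.966, 0.015], [0.004, -0.014, -1.0]]
ft_force: [0.7, 0.0, 0.5]
opening: 0.002
```

```bash
python3 -c "
from h import *
st('short')"
```

```text
4.05 [ 0.6084 -0.1035  0.1656] rot [0.9658 0.2591 0.0041] [ 0.0003  0.0148 -0.9999] q [-10.103   21.722   -6.1067  62.3012   0.8367 154.8755] op 0.0022181715753870055 F [0.6823 0.0105 0.455 ]
short tool delta mm [-7.0081  1.2    32.5414]
```

>>> apply_moves([
  [0, [-4, 1, 8], 0],
  [0, [-3, 0, 8], 0],
  [0, [0, 0, 8], 0],
  [0, [0, 0, 6], 0],
  [0, [0, 0, 0], 0],
  [0, [0, 0, 0], 0],
  [0, [0, 0, 0], 0],
])

```text
time: 4.63
ee_pos: [0.6025, -0.106, 0.1348]
ee_rot: [[0.966, 0.259, 0.003], [0.259, -0.966, 0.014], [0.007, -0.013, -1.0]]
ft_force: [-0.4, 0.1, -0.9]
opening: 0.001
```

```bash
python3 -c "
from h import *
st('short')
p,d=viewer.capture('side');cv2.imwrite('pics/side2.png',cv2.resize(p[100:260,250:450,::-1],(800,600*16//15)[:1]+(600,)))"
```

```text
4.6333 [ 0.6025 -0.106   0.1348] rot [0.9658 0.2593 0.007 ] [ 0.0034  0.0143 -0.9999] q [-10.4309  22.1718  -9.6484  58.1382   0.8415 154.5395] op 0.0013572872815803946 F [-0.4425  0.0693 -0.898 ]
short tool delta mm [-0.4572 -0.0601  1.788 ]
```

View pics/side2.png

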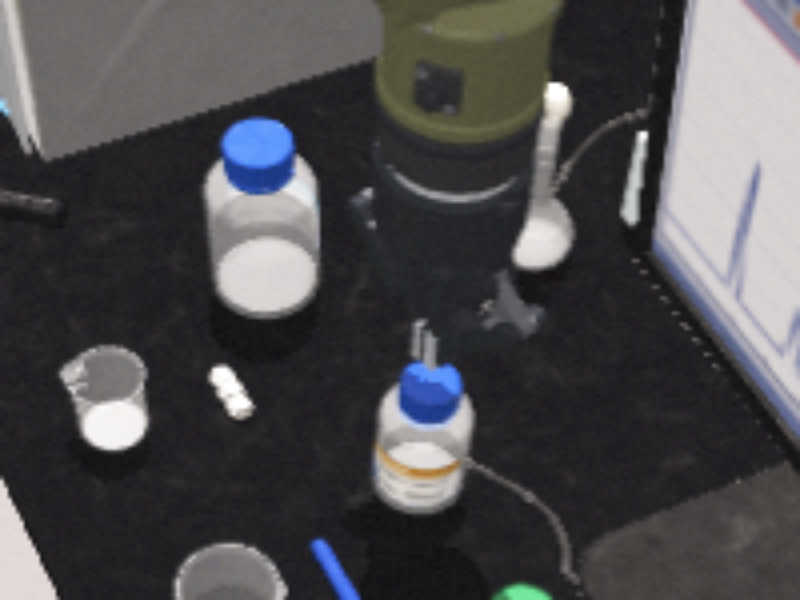

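The fingertips are just above the short bottle's cap and the cap is undisturbed. I'll dwell here.

>>> apply_moves([
  [0, [0, 0, 0], 0],
  [0, [0, 0, 0], 0],
  [0, [0, 0, 0], 0],
  [0, [0, 0, 0], 0],
  [0, [0, 0, 0], 0],
  [0, [0, 0, 0], 0],
  [0, [0, 0, 0], 0],
  [0, [0, 0, 0], 0],
  [0, [0, 0, 0], 0],
  [0, [0, 0, 0], 0],
  [0, [0, 0, 0], 0],
  [0, [0, 0, 0], 0],
])

```text
time: 5.68
ee_pos: [0.6039, -0.1062, 0.1365]
ee_rot: [[0.966, 0.259, 0.006], [0.259, -0.966, 0.014], [0.01, -0.012, -1.0]]
ft_force: [0.6, 0.5, 0.6]
opening: 0.002
```

>>> apply_moves([
  [0, [0, 0, 0], 0],
  [0, [0, 0, 0], 0],
  [0, [0, 0, 0], 0],
  [0, [0, 0, 0], 0],
  [0, [0, 0, 0], 0],
  [0, [0, 0, 0], 0],
  [0, [0, 0, 0], 0],
  [0, [0, 0, 0], 0],
  [0, [0, 0, 0], 0],
  [0, [0, 0, 0], 0],
  [0, [0, 0, 0], 0],
  [0, [0, 0, 0], 0],
  [0, [0, 0, 0], 0],
  [0, [0, 0, 0], 0],
])

```text
time: 6.85
ee_pos: [0.6038, -0.1062, 0.1364]
ee_rot: [[0.966, 0.259, 0.006], [0.259, -0.966, 0.014], [0.01, -0.012, -1.0]]
ft_force: [-0.4, 0.3, -0.5]
opening: -0.0
```

>>> apply_moves([
  [0, [0, 0, -15], 0],
  [0, [0, 0, -25], 0],
  [0, [0, 0, -25], 0],
  [0, [0, 0, -25], 0],
  [0, [0, 0, -25], 0],
  [0, [0, 0, -25], 0],
  [0, [0, 0, 0], 0],
])

```text
time: 7.43
ee_pos: [0.6004, -0.1077, 0.2795]
ee_rot: [[0.966, 0.259, -0.001], [0.259, -0.966, 0.015], [0.003, -0.015, -1.0]]
ft_force: [1.0, -0.1, 0.6]
opening: 0.001
```

```bash
python3 -c "
from h import *
st('small',.26)"
```

```text
7.4333 [ 0.6004 -0.1077  0.2795] rot [0.9658 0.2594 0.0032] [-0.0007  0.0151 -0.9999] q [-10.6251  18.5334   4.3144  75.9821   0.84   154.3378] op 0.0011226356722572831 F [ 0.9802 -0.1479  0.5543]
small tool delta mm [-113.4045 -149.9503   21.3667]
```

>>> apply_moves([
  [0, [-14, -19, 0], 0],
  [0, [-14, -19, 0], 0],
  [0, [-14, -19, 0], 0],
  [0, [-14, -19, 0], 0],
  [0, [-14, -19, 0], 0],
  [0, [-14, -19, 0], 0],
  [0, [-14, -19, 0], 0],
  [0, [-14, -19, 0], 0],
  [0, [0, 0, 0], 0],
  [0, [0, 0, 0], 0],
  [0, [0, 0, 0], 0],
])

```text
time: 8.35
ee_pos: [0.4472, 0.0137, 0.2786]
ee_rot: [[0.966, 0.258, 0.003], [0.258, -0.966, 0.014], [0.007, -0.013, -1.0]]
ft_force: [0.3, 0.1, 0.1]
opening: -0.001
```

```bash
python3 -c "
from h import *
st('small')"
```

```text
8.35 [0.4472 0.0137 0.2786] rot [0.9661 0.2579 0.0066] [ 0.0029  0.0145 -0.9999] q [  1.1467   0.3329 -17.4851  71.9974   0.8252 166.1971] op -0.000597451769975601 F [0.3003 0.0616 0.1137]
small tool delta mm [  1.9221   9.3583 195.5406]
```

>>> apply_moves([
  [0, [1, 5, 0], 0],
  [0, [1, 4, 5], 0],
  [0, [0, 0, 18], 0],
  [0, [0, 0, 18], 0],
  [0, [0, 0, 18], 0],
  [0, [0, 0, 18], 0],
  [0, [0, 0, 18], 0],
  [0, [0, 0, 18], 0],
  [0, [0, 0, 18], 0],
  [0, [0, 0, 10], 0],
  [0, [0, 0, 0], 0],
  [0, [0, 0, 0], 0],
])

```text
time: 9.35
ee_pos: [0.4612, -0.003, 0.1261]
ee_rot: [[0.969, 0.246, 0.004], [0.246, -0.969, 0.012], [0.006, -0.01, -1.0]]
ft_force: [-0.1, -0.0, 0.2]
opening: 0.002
```

```bash
python3 -c "
from h import *
st('small')
p,d=viewer.capture('side');cv2.imwrite('pics/side3.png',cv2.resize(p[100:280,200:400,::-1],(660,594)))"
```

```text
9.35 [ 0.4612 -0.003   0.1261] rot [0.9692 0.2462 0.0065] [ 0.0037  0.0116 -0.9999] q [ -0.8577   7.1854 -30.7365  51.875    0.6688 164.8863] op 0.0020065185704569726 F [-0.0907 -0.0374  0.2114]
small tool delta mm [ -6.5101 -12.5298  43.2251]
```

View pics/side3.png

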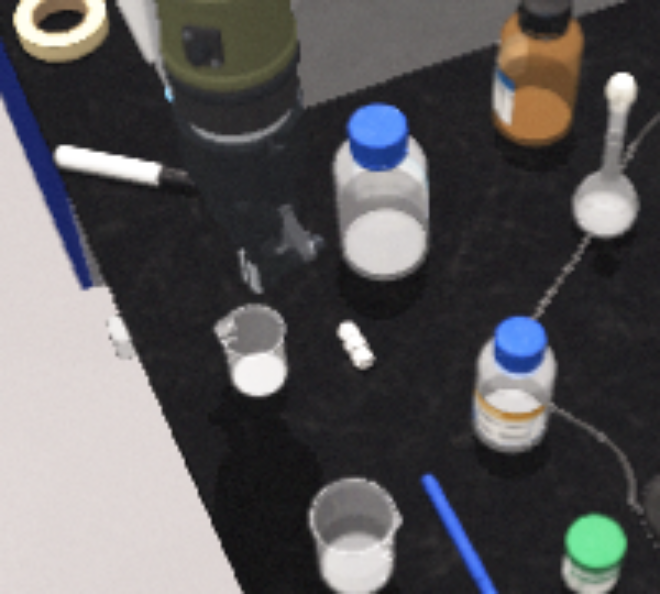

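Fingertips are at about (250,275) in this crop, above the small beaker's mouth at (258,325). Next I centre and lower.

>>> apply_moves([
  [0, [-3, -6, 0], 0],
  [0, [-3, -5, 8], 0],
  [0, [0, 0, 12], 0],
  [0, [0, 0, 12], 0],
  [0, [0, 0, 6], 0],
  [0, [0, 0, 0], 0],
  [0, [0, 0, 0], 0],
])

```text
time: 9.98
ee_pos: [0.4553, 0.0081, 0.09]
ee_rot: [[0.969, 0.246, 0.012], [0.246, -0.969, 0.012], [0.014, -0.009, -1.0]]
ft_force: [-0.2, 0.6, 0.1]
opening: 0.005
```

```bash
python3 -c "
from h import *
st('small')
p,d=viewer.capture('side');cv2.imwrite('pics/side4.png',cv2.resize(p[140:260,220:340,::-1],(600,600)))"
```

```text
9.9833 [0.4553 0.0081 0.09  ] rot [0.9692 0.2459 0.0145] [ 0.0119  0.0121 -0.9999] q [  0.5226   8.3845 -34.7034  46.2253   0.6891 166.2844] op 0.004774857552169798 F [-0.1653  0.5836  0.0784]
small tool delta mm [-3.3427 -0.6237  6.9939]
```

View pics/side4.png

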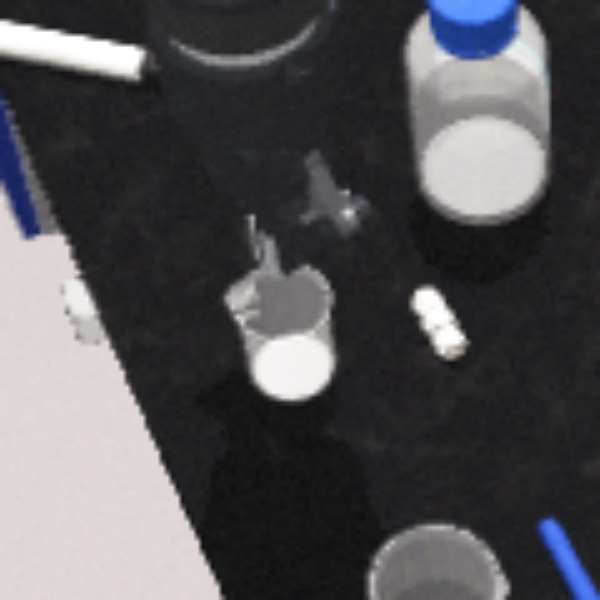

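Fingertips are at about (275,280) in the crop, over the beaker's rim zone and still clear. I'll trim the position and dwell.

>>> apply_moves([
  [0, [-3, 0, 5], 0],
  [0, [0, 0, 0], 0],
  [0, [0, 0, 0], 0],
  [0, [0, 0, 0], 0],
  [0, [0, 0, 0], 0],
  [0, [0, 0, 0], 0],
  [0, [0, 0, 0], 0],
  [0, [0, 0, 0], 0],
  [0, [0, 0, 0], 0],
  [0, [0, 0, 0], 0],
  [0, [0, 0, 0], 0],
  [0, [0, 0, 0], 0],
  [0, [0, 0, 0], 0],
  [0, [0, 0, 0], 0],
  [0, [0, 0, 0], 0],
])

```text
time: 11.28
ee_pos: [0.4542, 0.0074, 0.087]
ee_rot: [[0.969, 0.246, 0.016], [0.246, -0.969, 0.012], [0.019, -0.008, -1.0]]
ft_force: [-1.1, 0.5, -0.2]
opening: -0.006
```

>>> apply_moves([
  [0, [0, 0, 0], 0],
  [0, [0, 0, 0], 0],
  [0, [0, 0, 0], 0],
  [0, [0, 0, 0], 0],
  [0, [0, 0, 0], 0],
  [0, [0, 0, 0], 0],
  [0, [0, 0, 0], 0],
  [0, [0, 0, 0], 0],
  [0, [0, 0, 0], 0],
  [0, [0, 0, 0], 0],
  [0, [0, 0, 0], 0],
  [0, [0, 0, 0], 0],
  [0, [0, 0, 0], 0],
  [0, [0, 0, 0], 0],
  [0, [0, 0, 0], 0],
])

```text
time: 12.53
ee_pos: [0.4541, 0.0074, 0.0869]
ee_rot: [[0.969, 0.246, 0.016], [0.246, -0.969, 0.012], [0.018, -0.008, -1.0]]
ft_force: [-0.1, -0.5, 0.1]
opening: -0.0
```

>>> apply_moves([
  [0, [0, 0, -15], 0],
  [0, [0, 0, -25], 0],
  [0, [0, 0, -25], 0],
  [0, [0, 0, -25], 0],
  [0, [0, 0, -25], 0],
  [0, [0, 0, -25], 0],
  [0, [0, 0, -25], 0],
  [0, [0, 0, -15], 0],
  [0, [0, 0, 0], 0],
])

```text
time: 13.28
ee_pos: [0.4484, 0.0051, 0.2734]
ee_rot: [[0.969, 0.246, 0.01], [0.246, -0.969, 0.012], [0.013, -0.009, -1.0]]
ft_force: [-0.1, 0.2, -0.2]
opening: -0.001
```

```bash
python3 -c "
from h import *
st('timer',.26)"
```

```text
13.2833 [0.4484 0.0051 0.2734] rot [0.9692 0.2458 0.013 ] [ 0.0103  0.0121 -0.9999] q [  0.1406   0.1689 -18.3244  70.9142   0.6921 165.9115] op -0.0007194265761034034 F [-0.1025  0.1552 -0.2266]
timer tool delta mm [-53.0151 381.9233   9.2356]
```

>>> apply_moves([
  [0, [-4, 27, 0], 0],
  [0, [-4, 27, 0], 0],
  [0, [-4, 27, 0], 0],
  [0, [-4, 27, 0], 0],
  [0, [-4, 27, 0], 0],
  [0, [-4, 27, 0], 0],
  [0, [-4, 27, 0], 0],
  [0, [-4, 27, 0], 0],
  [0, [-4, 27, 0], 0],
  [0, [-4, 27, 0], 0],
  [0, [-4, 27, 0], 0],
  [0, [-4, 27, 0], 0],
  [0, [-4, 27, 0], 0],
  [0, [-3, 20, 0], 0],
  [0, [0, 0, 0], 0],
  [0, [0, 0, 0], 0],
  [0, [0, 0, 0], 0],
])

```text
time: 14.7
ee_pos: [0.4845, -0.3827, 0.2489]
ee_rot: [[0.968, 0.25, -0.002], [0.249, -0.968, 0.023], [0.004, -0.023, -1.0]]
ft_force: [-0.4, 0.3, -0.4]
opening: -0.002
```

```bash
python3 -c "
from h import *
st('timer')"
```

```text
14.7 [ 0.4845 -0.3827  0.2489] rot [0.9684 0.2495 0.0042] [-0.0017  0.0234 -0.9997] q [-38.832   20.373    2.9132  73.4554   0.9855 126.711 ] op -0.0021099951556475477 F [-0.368   0.3456 -0.3719]
timer tool delta mm [  6.6182   1.8428 204.9008]
```

>>> apply_moves([
  [0, [3, 0, 10], 0],
  [0, [3, 0, 18], 0],
  [0, [0, 0, 18], 0],
  [0, [0, 0, 18], 0],
  [0, [0, 0, 18], 0],
  [0, [0, 0, 18], 0],
  [0, [0, 0, 18], 0],
  [0, [0, 0, 18], 0],
  [0, [0, 0, 18], 0],
  [0, [0, 0, 0], 0],
  [0, [0, 0, 0], 0],
])

```text
time: 15.62
ee_pos: [0.4913, -0.3614, 0.0839]
ee_rot: [[0.965, 0.263, -0.002], [0.263, -0.964, 0.027], [0.005, -0.027, -1.0]]
ft_force: [0.3, -1.1, 0.1]
opening: 0.0
```

```bash
python3 -c "
from h import *
st('timer')"
```

```text
15.6167 [ 0.4913 -0.3614  0.0839] rot [0.9647 0.2634 0.0055] [-0.0018  0.0272 -0.9996] q [-36.9825  25.206  -12.2503  53.5633   1.1856 127.7287] op 0.00017050883805635203 F [ 0.3175 -1.0654  0.1201]
timer tool delta mm [-4.889  16.9646 39.438 ]
```

>>> apply_moves([
  [0, [-2, 8, 0], 0],
  [0, [-2, 7, 6], 0],
  [0, [0, 0, 12], 0],
  [0, [0, 0, 10], 0],
  [0, [0, 0, 6], 0],
  [0, [0, 0, 0], 0],
  [0, [0, 0, 0], 0],
])

```text
time: 16.2
ee_pos: [0.4937, -0.3783, 0.0497]
ee_rot: [[0.964, 0.265, 0.003], [0.264, -0.964, 0.024], [0.009, -0.022, -1.0]]
ft_force: [0.4, 0.3, -0.1]
opening: -0.007
```

```bash
python3 -c "
from h import *
st('timer')
p,d=viewer.capture('side');cv2.imwrite('pics/side5.png',cv2.resize(p[250:400,290:440,::-1],(600,600)))"
```

```text
16.2 [ 0.4937 -0.3783  0.0497] rot [0.9644 0.2645 0.009 ] [ 0.0028  0.0237 -0.9997] q [-38.0848  27.9662 -12.8628  49.8848   1.1688 126.5671] op -0.006704185323220354 F [ 0.3854  0.3093 -0.0603]
timer tool delta mm [-2.5582 -0.8854  5.6804]
```

View pics/side5.png

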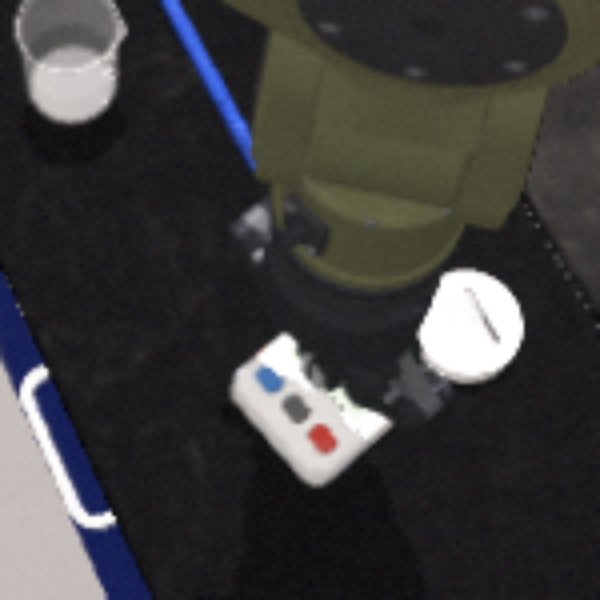

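Fingertips are over the timer at about (320,370) in the crop. The gripper body is well above the white dish. I'll dwell here.

>>> apply_moves([
  [0, [-2, 0, 3], 0],
  [0, [0, 0, 0], 0],
  [0, [0, 0, 0], 0],
  [0, [0, 0, 0], 0],
  [0, [0, 0, 0], 0],
  [0, [0, 0, 0], 0],
  [0, [0, 0, 0], 0],
  [0, [0, 0, 0], 0],
  [0, [0, 0, 0], 0],
  [0, [0, 0, 0], 0],
  [0, [0, 0, 0], 0],
  [0, [0, 0, 0], 0],
  [0, [0, 0, 0], 0],
  [0, [0, 0, 0], 0],
  [0, [0, 0, 0], 0],
])

```text
time: 17.5
ee_pos: [0.4924, -0.3791, 0.0481]
ee_rot: [[0.964, 0.265, 0.005], [0.265, -0.964, 0.022], [0.01, -0.02, -1.0]]
ft_force: [-1.4, -0.1, 0.8]
opening: 0.001
```

>>> apply_moves([
  [0, [0, 0, 0], 0],
  [0, [0, 0, 0], 0],
  [0, [0, 0, 0], 0],
  [0, [0, 0, 0], 0],
  [0, [0, 0, 0], 0],
  [0, [0, 0, 0], 0],
  [0, [0, 0, 0], 0],
  [0, [0, 0, 0], 0],
  [0, [0, 0, 0], 0],
  [0, [0, 0, 0], 0],
  [0, [0, 0, 0], 0],
  [0, [0, 0, 0], 0],
  [0, [0, 0, 0], 0],
  [0, [0, 0, 0], 0],
  [0, [0, 0, 0], 0],
])

```text
time: 18.75
ee_pos: [0.4924, -0.3791, 0.0481]
ee_rot: [[0.964, 0.265, 0.005], [0.265, -0.964, 0.022], [0.01, -0.02, -1.0]]
ft_force: [0.5, 0.3, -0.8]
opening: -0.002
```

>>> apply_moves([
  [0, [0, 0, -15], 0],
  [0, [0, 0, -25], 0],
  [0, [0, 0, -25], 0],
  [0, [0, 0, -25], 0],
  [0, [0, 0, -25], 0],
  [0, [0, 0, -25], 0],
  [0, [0, 0, -25], 0],
  [0, [0, 0, -25], 0],
  [0, [0, 0, -15], 0],
  [0, [0, 0, 0], 0],
  [0, [0, 0, 0], 0],
  [0, [0, 0, 0], 0],
  [0, [0, 0, 0], 0],
  [0, [0, 0, 0], 0],
  [0, [0, 0, 0], 0],
])

```text
time: 20.0
ee_pos: [0.4883, -0.3813, 0.2559]
ee_rot: [[0.964, 0.265, -0.004], [0.265, -0.964, 0.029], [0.004, -0.029, -1.0]]
ft_force: [-0.3, 0.3, 0.3]
opening: -0.002
```

```bash
python3 -c "
from h import *
st('timer')
print(manip.state()['joint_velocities'])
p,d=viewer.capture('side');cv2.imwrite('pics/side6.png',p[:,:,::-1])
a=np.load('side0.npz')['p'].astype(int)
for k,(u,v) in dict(short=(357,215),small=(277,206),large=(307,262),tall=(315,158),timer=(369,349)).items():
  print(k,abs(p[v-20:v+20,u-20:u+20].astype(int)-a[v-20:v+20,u-20:u+20]).mean())
"
```

```text
20.0 [ 0.4883 -0.3813  0.2559] rot [0.9643 0.2649 0.0041] [-0.0037  0.029  -0.9996] q [-38.6111  20.7791   4.3851  74.8071   1.1654 126.0105] op -0.00155884520834938 F [-0.2524  0.2513  0.2711]
timer tool delta mm [  2.6207   3.6213 211.8722]
[ 0.063   0.6736 -1.2074 -0.4074 -0.0331  0.0145]
short 19.510625
small 2.1185416666666668
large 2.1041666666666665
tall 3.035416666666667
timer 1.0891666666666666
```

View pics/side6.png

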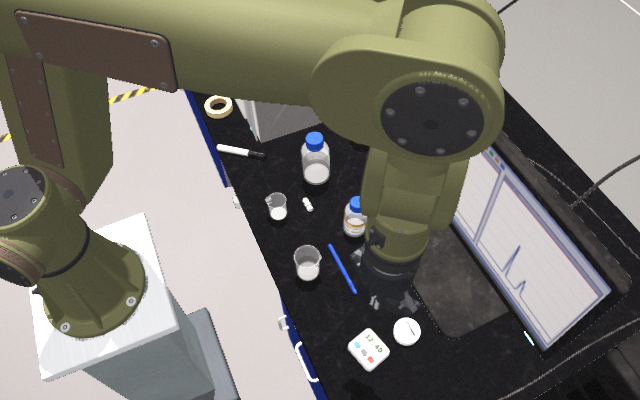

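Everything stands where it was. The short bottle's image difference comes from the arm partly hiding it; its visible part, cap at about (356,203), is unmoved. The hand is 24 cm above the timer, clear and still.

```bash
python3 -c "
from station import manip
print(manip.sign_off())"
```

```text
the job is handed in; nothing more can be done
None
```

I pointed at the short bottle, then the small beaker, then the timer, with the fingers shut. Each dwell lasted over 2 s, with the fingertips about 28 mm above each top and within about 3 mm sideways of the point I measured. I then raised the hand to about 24 cm above the timer and handed in at about 20 s; no verdict was reported.

- **Contact:** the wrist force readings stayed under about 2 N, with no sign of contact.
- **Nothing moved:** the last side view shows the small beaker, large beaker, tall bottle and timer unchanged. The arm partly hid the short bottle, so I could only check its visible part, which looked unmoved.
- **Measurements:** the two cameras disagreed by about 6 mm on the beaker and timer positions, and the two-view height for the timer came out 11 mm low. I used the given heights and the averaged position for each; these errors are well inside the 25 mm tolerance.

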